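# Set the dish shaker's click dial from its stop and shut the lid

## Task

The culture dish is already loaded in the small shaker, so set its speed and close up. Turn the black dial anticlockwise (seen from above) all the way to its stop, then count four clicks back clockwise and leave it there; only then ease the clear lid fully shut, gently, without letting it slam. Leave the dish lying on its platform, and do not knock over or push away the bottle and the jar beside the shaker.

Things in the scene. Friction and masses are not known exactly. Their poses are not given: they have to be found in the camera images.
- shaker: White benchtop dish shaker, fixed, 150 (x) x 250 (y) x 55 mm high; origin at the centre of its underside on the bench, z up, x to its back, y to its left. Left half (y -7 to 125 mm): open chamber 110 x 122 mm with a round platform, top 32 mm above the bench, under the clear lid. Right half: flat console, top 55 mm above the bench, with the dial, axis at x = -22, y = -66 mm.
- dial (a joint): Turn of the dial, rad: 0 at the anticlockwise stop, growing clockwise seen from above, to 5.59. It clicks every 0.349 rad (20 degrees), resting at 0, 0.349, 0.698, 1.047, 1.396 (four clicks) and so on; let go between two rests, it springs to the nearer. A click takes up to about 0.1 N m. It starts 3 to 6 clicks from the stop.
- dial_grip (a point): On the dial's vertical axis, in its grip bar, 82 mm above the bench; turns with the dial. Black skirt disc 50 mm across (top 63 mm above the bench) with a bar 42 mm long, 14 mm thick, top 91 mm above the bench. Bar along this point's x (pinch across y), white pointer line on its -x half. At 0 axes parallel to the shaker's. A long black mark on the console shows the stop, short marks the clicks.
- lid (a joint): Opening angle of the clear lid, rad: 0 = fully shut, 1.9 = open as far as it goes. It starts open at about 1.6 to 1.8 (just past upright). The hinge is stiff, so the lid stays at any angle; moving it takes about 2 N at its free edge. Shut gently: closing faster than 2.5 rad/s counts as a slam.
- lid_hinge (a point): Middle of the lid's hinge line, at the back of the chamber, 59 mm above the bench (shaker frame x = 66, y = 58 mm), axes parallel to the shaker's; hinge line along y. The lid plate is 126 mm wide, reaches 132 mm from the hinge line, and shut its outer face lies 10 mm above the hinge line. 10 mm rims on its inner side. The bench behind the lid is free for 100 mm.
- lid_edge (a point): Middle of the lid's free edge on its outer face, 132 mm from the hinge line and 10 mm to the outer side of it; a grey tab 40 mm wide and 3 mm thick juts 11 mm beyond it. The lid can be shut by pushing its outer face near this edge, from behind and then down.
- dish: Round petri dish 55 mm across, 14 mm high, loose on the platform in the chamber. Origin: centre of its underside.
- small_bottle: Bystander: small white plastic bottle, 31 mm across, 56 mm high, standing loose on the bench by the console end of the shaker. Origin: centre of its underside.
- jar: Bystander: white specimen jar with a screw lid, 53 mm across, 62 mm high, standing loose on the bench behind the console. Origin: centre of its underside.
Mind the look-alikes: they are no part of the job. What is meant by the dish is not brown, and is the larger of those in its own colour.

How it is judged:
On the way, in this order (a step that is already met when the one before it is completed fails the run):
1. the dial is at its anticlockwise stop (within 0.09 rad) (value of joint dial below 0.09 rad), for 0.1 s.
2. the dial stands four clicks from the stop (1.396 rad, within 0.12) (value of joint dial between 1.276 and 1.516 rad), for 0.2 s.
3. the lid is shut (under 0.04 rad) (value of joint lid below 0.04 rad), for 0.1 s.
At the end, for the whole second after the job is handed in: The dial rests at four clicks from its anticlockwise stop (1.396 rad, within 0.12), the lid is fully shut (under 0.04 rad), and the dish lies flat and still on the platform in the chamber (all of step 2 and value of joint lid below 0.04 rad and z of dish in the frame of shaker between 0.028 and 0.036 m and angle between dish's own z axis and vertical below 0.1 rad and linear speed of dish below 0.02 m/s and x of dish in the frame of shaker between -0.045 and 0.03 m and y of dish in the frame of shaker between 0.015 and 0.1 m); the robot touches nothing.
It fails at once if the lid slams (closes faster than 2.5 rad/s) (velocity of joint lid below -2.5 rad/s).
It fails at once if the small bottle is tipped (over 0.4 rad) or pushed more than 30 mm (angle between small_bottle's own z axis and vertical above 0.4 rad or distance of small_bottle from where it was at the start of the episode above 0.03 m).
It fails at once if the jar is tipped (over 0.4 rad) or pushed more than 30 mm (angle between jar's own z axis and vertical above 0.4 rad or distance of jar from where it was at the start of the episode above 0.03 m).
It also fails if it takes over 58 s, if anything falls off the work surface, if the arm or the gripper's body presses on something with over 40 N, if the wrist force passes 120 N, or if a joint passes its speed limit or range.

## Robot

A 6-joint arm with a two-finger parallel gripper is mounted at the origin on a cart in front of the work surface, level with it; the furniture and walls round the work are solid. World frame = base frame: x ahead of the robot, y to its left, z up, the work surface at z = 0. Lengths are in m, angles in rad, forces in N, time in s.
With the tool pointing down it reaches from about 0.325 to 0.85 m from the base axis. Payload 4.4 kg.
Tool frame: the origin (TCP) lies at the centre of the arm's flange, where the gripper is bolted on; the fingertips stand 199 mm ahead of it and the grasp point (between the pads) lies 180 mm ahead of it; y points along the fingers, z is the direction in which the jaws open and shut, and the axes are right-handed (so a half turn about y gives the same grasp; the last joint's range is limited). The gripper opens to 94 mm and grips with 3 to 60 N. Pads are 16 mm wide; open, the fingers measure 119 mm over their backs; the gripper's body (75 mm by 177 mm) begins 78 mm behind the grasp point.
Start: joints at [-0.876, 0.207, 1.542, -0, 1.393, -0.15], TCP at [0.43, -0.382, 0.405] pointing down, gripper open.
Joint ranges: [-2.73, 2.73], [-0.86, 2.22], [0.23, 2.46], [-1.11, 4.25], [0.08, 2.63], [-2.82, 2.82]. Speed limits (rad/s): [2.79, 2.79, 3.14, 3.14, 3.14, 3.14].

## Interface

Orientations are given as [roll, pitch, yaw] about the fixed x, y, z axes, in that order (R = Rz(yaw) Ry(pitch) Rx(roll)).
In Python, from workcell import r gives the robot as it stands. The module is installed in compiled form; this text tells all that it offers.
- The arm moves only by the tool drive_tool, never from a script. Its argument "moves" is a list of rows, each a list of 3 entries, a list of its own where there are three numbers: the shift along the world's x, y, z in cm, then the turn, a rotation vector about the world's x, y, z in degrees, then the closure, from -1 (fully open) to 1 (shut). In form: [[[dx, dy, dz], [rx, ry, rz], claw], ...]. A call has 1 to 12 rows; each row is the pose to reach, as a shift and turn from the pose commanded when the call began; what a row does not reach only later rows make up. A row lasts 1/10 s, in which the tool goes at most 50 mm and 8.59 degrees, less where a joint would pass 70% of its speed; a pose out of reach is approached as far as the arm can. A call with a gripper value outside its range is refused whole. The fingers move at their own pace and stop on an object; the grip force is fixed at half the most. Time passes only in rows, so rows that repeat a pose let the fingers close. It gives the time, the measured TCP pose, the force and the opening at its end, in the units of the state.
- r.observe(): the state, without advancing time (a new reading comes with each control period).
- r.camera(name): name is "scene" or "top" or "wrist"; returns a dict with "color" (480x640x3 uint8, red, green, blue), "K" (3x3 intrinsics, pixels), "world_to_cam" (4x4, takes a point from world to camera coordinates); the wrist camera has in their place "tool_from_camera" (4x4, takes a point from camera to tool coordinates, whose origin is the TCP and whose axes are the tool frame's). Camera axes: x right, y down, z forward; pixel columns grow to the right and rows downward; lengths in m; the calibration is good to about 2 mm. A picture is of the moment at which its call begins: read the wrist's pose just before it. There is no depth.
- r.job_done(): hands the job in, once; it reports no verdict.
The state is a dict: "t": time; "joint_positions": joint angles; "joint_vel": joint speeds; "joint_torque": joint torques, N m; "tcp_pos": TCP position; "orientation": TCP orientation; "force": force on the tool from outside, world axes, zero at the start; "wrist_torque": the same for the moment, N m; "grip_width": opening from 0.0 (shut) to 1.0 (fully open).
Only numpy, scipy, OpenCV 4.12 (cv2) and the standard library are available. Lean on these libraries where they do the work, as an engineer would, in place of code of your own. Each camera call takes 0.05 s, during which the arm holds its last target. There are 200 camera calls.

## Working session

There is one attempt and no reset: what is moved stays moved. The work goes in short steps, Python scripts to look and compute and a tool call to move; the robot and the scene stay as the last step left them, time stands still between calls to the robot, and variables do not carry over. Pictures are saved under pics/ and viewed, about 8 in all and at most 12, crops included, and the job is handed in when it is done.

Besides the shell and the picture viewer there is one more tool, called as a command line: name --argument value ..., lists and objects as JSON in quotes. drive_tool: Moves the arm, as the interface text tells. Its arguments: {"type":"object","properties":{"moves":{"type":"array"}},"required":["moves"]}

```bash
mkdir -p pics; python3 - <<'E'
from workcell import r
import cv2,numpy as np
s=r.observe();print(s)
for n in("scene","top"):
    c=r.camera(n);cv2.imwrite(f"pics/{n}0.png",c["color"][:,:,::-1]);print(n,c["K"].round(1).tolist(),c["world_to_cam"].round(4).tolist())
    np.savez(f"{n}.npz",K=c["K"],T=c["world_to_cam"])
c=r.camera("wrist");print(c["K"].tolist(),c["tool_from_camera"].round(4).tolist())
E
```

```text
{'t': 0.0, 'joint_positions': array([-8.76489494e-01,  2.07401036e-01,  1.54291009e+00, -1.56456484e-07,
        1.39351854e+00, -1.50473673e-01]), 'joint_vel': array([-0.00163705,  0.00222388, -0.00026175, -0.00122046,  0.0006395 ,
        0.00050475]), 'joint_torque': array([-6.84908173e-04, -3.70880699e+01, -2.81415153e+01,  6.97837095e-02,
        3.62029520e-02, -1.54176951e-04]), 'tcp_pos': array([ 0.42977253, -0.38146127,  0.4035219 ]), 'orientation': array([-1.57300808e+00,  3.35190038e-04, -2.29681249e+00]), 'force': array([-0.11405733,  0.43007581, -0.60789732]), 'wrist_torque': array([ 0.00579365,  0.02309061, -0.01343627]), 'grip_width': 0.9977172349929602}
scene [[546.5, 0.0, 318.4], [0.0, 546.5, 234.5], [0.0, 0.0, 1.0]] [[0.774, -0.6326, 0.0249, -0.6025], [-0.2939, -0.3939, -0.8709, 0.1489], [0.5608, 0.6668, -0.4908, 0.7621], [0.0, 0.0, 0.0, 1.0]]
top [[534.7, 0.0, 327.1], [0.0, 534.7, 242.4], [0.0, 0.0, 1.0]] [[-0.0217, -0.9997, -0.013, -0.2486], [-0.9941, 0.023, -0.1056, 0.574], [0.1059, 0.0106, -0.9943, 0.8592], [0.0, 0.0, 0.0, 1.0]]
[[422.3272763591091, 0.0, 316.49735016342754], [0.0, 422.3272763591091, 238.75397048447567], [0.0, 0.0, 1.0]] [[-0.0003, 0.9721, 0.2344, -0.0672], [-0.0011, -0.2344, 0.9721, 0.0205], [1.0, 0.0, 0.0011, 0.0006], [0.0, 0.0, 0.0, 1.0]]
```

View pics/scene0.png

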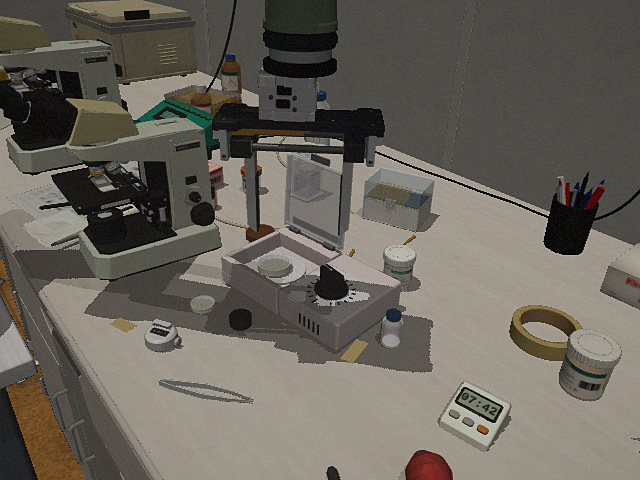

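View pics/top0.png

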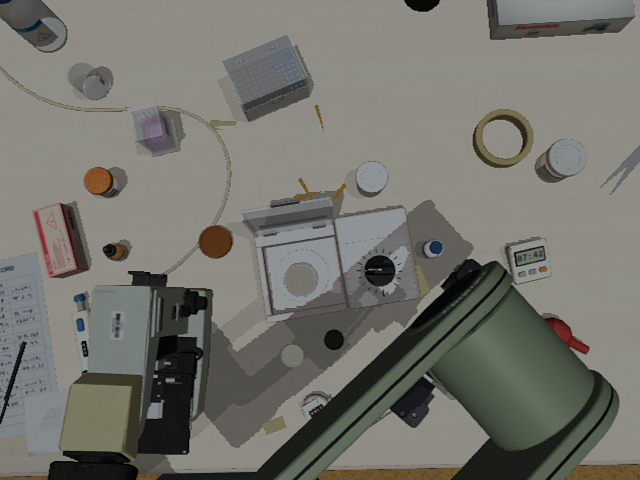

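Top view: the shaker is at about (340,262), the dial at (380,269), the lid's free edge at about (290,212), the jar at (372,177) and the bottle at (432,248). Dish candidates: the pale dish on the platform (300,280), a smaller pale one on the bench (291,356), and a brown one (215,241). I choose the one on the platform. Next, a close crop.

```bash
cat > h.py <<'E'
import numpy as np,cv2
from scipy.spatial.transform import Rotation as R
def ray(n,uv,z):
    d=np.load(n+".npz");T=d["T"];p=np.linalg.inv(d["K"])@[*uv,1]
    dr=T[:3,:3].T@p;o=-T[:3,:3].T@T[:3,3];return o+dr*(z-o[2])/dr[2]
def proj(n,P):
    d=np.load(n+".npz");T=d["T"];p=(T[:3,:3]@np.atleast_2d(P).T).T+T[:3,3];q=p@d["K"].T;return q[:,:2]/q[:,2:]
E
python3 - <<'E'
import cv2
a=cv2.imread("pics/top0.png")[170:350,235:455];b=cv2.imread("pics/scene0.png")[140:350,215:435]
import numpy as np
cv2.imwrite("pics/crop1.png",cv2.resize(a,None,fx=3.6,fy=3.3,interpolation=cv2.INTER_CUBIC)[:, :])
cv2.imwrite("pics/crop1s.png",cv2.resize(b,None,fx=2.8,fy=2.8,interpolation=cv2.INTER_CUBIC))
E
```

```text
(no output)
```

View pics/crop1.png

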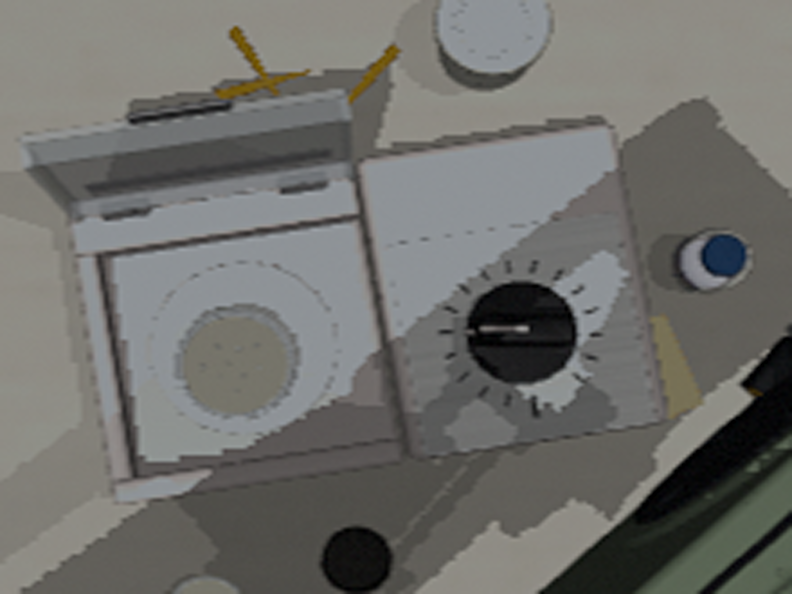

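The crop shows the larger pale dish on the platform (crop 240,360), which is the choice. The pointer line points image-left (crop 475–530, 328), and the shaker's corners are clear.

```bash
python3 - <<'E'
from h import *
f=lambda c:(235+c[0]/3.6,170+c[1]/3.3)
C={k:ray("top",f(c),z) for k,c,z in[("BR",(610,125),.055),("FR",(665,422),.055),("FL",(118,497),.055),("dialskirt",(522,333),.063),("ptr_out",(475,329),.091),("ptr_in",(530,329),.091),("jar",(493,20),.062),("bot",(724,255),.056),("dish",(238,362),.046),("lidR",(350,92),.19),("lidL",(25,138),.19)]}
for k,v in C.items():print(k,v.round(4))
print("sizes",np.linalg.norm(C["BR"]-C["FR"]),np.linalg.norm(C["FL"]-C["FR"]))
loc={"BR":(.075,-.125),"FR":(-.075,-.125),"FL":(-.075,.125),"dialskirt":(-.022,-.066)}
A=np.array([[*loc[k],0] for k in loc]);B=np.array([[*C[k][:2],0] for k in loc])
ro,_=R.align_vectors(B-B.mean(0),A-A.mean(0));yaw=ro.as_euler("xyz")[2];t=B.mean(0)-ro.apply(A.mean(0))
print("yaw",np.degrees(yaw),"t",t,"res",(ro.apply(A)+t-B).round(4)[:,:2].tolist())
np.savez("sh.npz",yaw=yaw,t=t)
w=lambda x,y,z:ro.apply([x,y,0])+t+[0,0,z]
print("dial",w(-.022,-.066,.082),"hinge",w(.066,.058,.059))
v=C["ptr_out"]-C["ptr_in"];print("ptr world deg",np.degrees(np.arctan2(v[1],v[0])), "dial angle cw deg", (180+np.degrees(yaw)-np.degrees(np.arctan2(v[1],v[0])))%360)
for k in("jar","bot","dish"):print(k,(ro.inv().apply(C[k]-t)).round(3))
for a in (1.5,1.6,1.7,1.8):
    P=[w(.066-np.cos(a)*.132-(-np.sin(a))*.01*1, y, .059+np.sin(a)*.132+np.cos(a)*.01) for y in(.121,-.005)]
    print(a,(proj("top",P)).round(0).tolist(),proj("scene",P).round(0).tolist())
E
```

```text
BR [ 0.6188 -0.3883  0.055 ]
FR [ 0.4734 -0.4071  0.055 ]
FL [ 0.4427 -0.1648  0.055 ]
dialskirt [ 0.5173 -0.3447  0.063 ]
ptr_out [ 0.5182 -0.3224  0.091 ]
ptr_in [ 0.5176 -0.3458  0.091 ]
jar [ 0.671  -0.3368  0.062 ]
bot [ 0.5535 -0.4364  0.056 ]
dish [ 0.5068 -0.2184  0.046 ]
lidR [ 0.6123 -0.2716  0.19  ]
lidL [ 0.5959 -0.1476  0.19  ]
sizes 0.14663716427818627 0.2442304472129899
yaw 7.25617722826768 t [ 0.53108553 -0.27581712  0.        ] res [[0.0025, -0.0021], [-0.0009, -0.0021], [-0.0019, 0.0036], [0.0003, 0.0007]]
dial [ 0.51759791 -0.34406728  0.082     ] hinge [ 0.58923122 -0.20994543  0.059     ]
ptr world deg 88.71342457348015 dial angle cw deg 98.54275265478753
jar [ 0.131 -0.078  0.062]
bot [ 0.002 -0.162  0.056]
dish [-0.017  0.06   0.046]
1.5 [[242.0, 222.0], [333.0, 208.0]] [[285.0, 155.0], [343.0, 177.0]]
1.6 [[240.0, 212.0], [332.0, 199.0]] [[291.0, 153.0], [349.0, 175.0]]
1.7 [[239.0, 203.0], [330.0, 190.0]] [[297.0, 152.0], [354.0, 174.0]]
1.8 [[239.0, 195.0], [329.0, 181.0]] [[302.0, 152.0], [360.0, 174.0]]
```

View pics/crop1s.png

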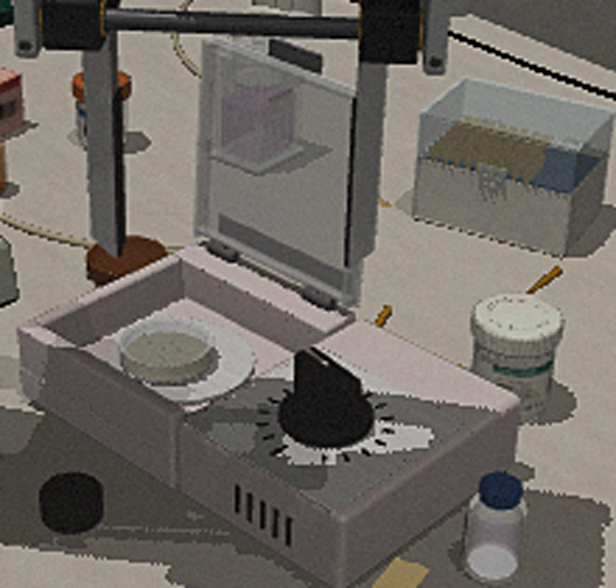

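The lid is at about 1.6 rad and the pointer reads 98.5°, so the dial stands at 5 clicks (100°). The sizes agree to 3 %, and the jar and bottle are where they should be. I'll go above the dial and look with the wrist camera.

drive_tool --moves '[[[2.2,1,-1],[0,0,8],-1],[[4.4,2,-2],[0,0,16],-1],[[6.6,3,-3],[0,0,24],-1],[[8.8,3.8,-4],[0,0,32],-1],[[8.8,3.8,-4],[0,0,39],-1],[[8.8,3.8,-4],[0,0,39],-1],[[8.8,3.8,-4],[0,0,39],-1]]'

```text
t: 0.85
tcp_pos: [0.5179, -0.3438, 0.3644]
orientation: [-1.571, 0.0, -1.619]
force: [1.0, -0.3, 1.6]
grip_width: 1.001
```

```bash
python3 - <<'E'
from h import *
from workcell import r
s=r.observe();c=r.camera("wrist");im=c["color"][:,:,::-1];cv2.imwrite("pics/w1.png",im)
Rm=R.from_euler("xyz",s["orientation"]).as_matrix();T=np.eye(4);T[:3,:3]=Rm;T[:3,3]=s["tcp_pos"]
np.savez("wrist.npz",K=c["K"],T=np.linalg.inv(T@c["tool_from_camera"]))
print(s["joint_positions"].round(2),s["tcp_pos"],s["orientation"],"jaw",Rm[:,2],proj("wrist",[[.5176,-.3441,.091]]))
E
```

```text
[-0.73  0.34  1.46 -0.    1.34 -0.68] [ 0.5178895  -0.34376074  0.36443722] [-1.57120256e+00  2.16956913e-04 -1.61873348e+00] jaw [ 9.98851157e-01 -4.79186990e-02 -4.06237553e-04] [[315.49512977 248.46056944]]
```

View pics/w1.png

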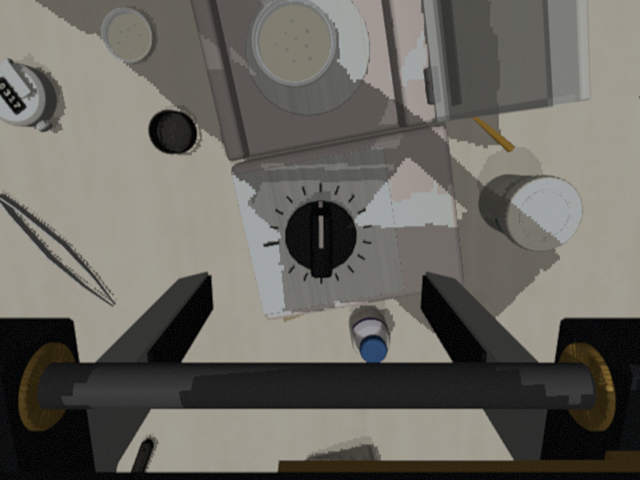

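The wrist picture shows the bar from (321,200) to (321,277) with the pointer up. The long stop mark is at (271,244), five marks anticlockwise of the pointer.

```bash
python3 - <<'E'
from h import *
a=ray("wrist",(321,201),.091);b=ray("wrist",(321,276),.091);print(a,b,(a+b)/2,np.linalg.norm(a-b),np.degrees(np.arctan2(*(a-b)[1::-1])))
print(ray("wrist",(321,235),.063))
d=ray("wrist",(321,236),.055);e=ray("wrist",(271,244),.055);print("stop az",np.degrees(np.arctan2(*(e-d)[1::-1])))
E
```

```text
[ 0.52234364 -0.31467728  0.091     ] [ 0.52019762 -0.36218431  0.091     ] [ 0.52127063 -0.33843079  0.091     ] 0.047555470235049614 87.41355548901703
[ 0.52141849 -0.34222574  0.063     ]
stop az -173.40658563724475
```

drive_tool --moves '[[[0.2,0.2,-3],[0,0,0],-0.2],[[0.2,0.2,-6],[0,0,0],-0.2],[[0.2,0.2,-8.5],[0,0,0],-0.2],[[0.2,0.2,-9.8],[0,0,0],-0.2],[[0.2,0.2,-9.8],[0,0,0],-0.2],[[0.2,0.2,-9.8],[0,0,0],1],[[0.2,0.2,-9.8],[0,0,0],1],[[0.2,0.2,-9.8],[0,0,0],1],[[0.2,0.2,-9.8],[0,0,0],1],[[0.2,0.2,-9.8],[0,0,0],1],[[0.2,0.2,-9.8],[0,0,0],1]]'

```text
t: 2.0
tcp_pos: [0.5203, -0.3418, 0.2671]
orientation: [-1.569, -0.001, -1.616]
force: [-0.1, 0.2, 2.6]
grip_width: 0.144
```

```bash
python3 -c "
from workcell import r
s=r.observe();print({k:s[k] for k in ('t','tcp_pos','orientation','force','wrist_torque','grip_width')})"
```

```text
{'t': 2.0, 'tcp_pos': array([ 0.52027276, -0.34178385,  0.26709085]), 'orientation': array([-1.56946970e+00, -5.21658920e-04, -1.61609818e+00]), 'force': array([-0.09121874,  0.21571544,  2.61948938]), 'wrist_torque': array([-0.0768554 , -0.02404802,  0.06824673]), 'grip_width': 0.1442245768539914}
```

The grip is 13.6 mm on the 14 mm bar and the forces are near zero. Now turning anticlockwise.

drive_tool --moves '[[[0,0,0],[0,0,6],1],[[0,0,0],[0,0,13],1],[[0,0,0],[0,0,20],1],[[0,0,0],[0,0,27],1],[[0,0,0],[0,0,34],1],[[0,0,0],[0,0,41],1],[[0,0,0],[0,0,48],1],[[0,0,0],[0,0,55],1],[[0,0,0],[0,0,62],1],[[0,0,0],[0,0,69],1],[[0,0,0],[0,0,76],1],[[0,0,0],[0,0,80],1]]'

```text
t: 3.2
tcp_pos: [0.5198, -0.3422, 0.2671]
orientation: [-1.572, 0.0, -0.216]
force: [-1.5, -0.0, 1.5]
grip_width: 0.146
```

drive_tool --moves '[[[0,0,0],[0,0,5],1],[[0,0,0],[0,0,10],1],[[0,0,0],[0,0,15],1],[[0,0,0],[0,0,19],1],[[0,0,0],[0,0,21],1],[[0,0,0],[0,0,23],1],[[0,0,0],[0,0,23],1],[[0,0,0],[0,0,23],1],[[0,0,0],[0,0,23],1]]'

```text
t: 4.1
tcp_pos: [0.5198, -0.3424, 0.2671]
orientation: [-1.572, 0.0, 0.18]
force: [-2.0, -3.2, 2.9]
grip_width: 0.151
```

```bash
cat > st.py <<'E'
from h import *
from workcell import r
s=r.observe();print({k:s[k].round(3) if hasattr(s[k],'round') else s[k] for k in ('t','joint_positions','tcp_pos','orientation','force','wrist_torque','grip_width')})
for n in("top",):
    c=r.camera(n);cv2.imwrite("pics/now.png",cv2.resize(c["color"][170:350,235:455,::-1],None,fx=3.6,fy=3.3,interpolation=2))
E
python3 st.py
```

```text
{'t': 4.1, 'joint_positions': array([-7.210e-01,  4.420e-01,  1.535e+00, -1.000e-03,  1.163e+00,
       -2.472e+00]), 'tcp_pos': array([ 0.52 , -0.342,  0.267]), 'orientation': array([-1.572,  0.   ,  0.18 ]), 'force': array([-1.994, -3.179,  2.853]), 'wrist_torque': array([-0.557,  0.423, -0.635]), 'grip_width': 0.1509288279969621}
```

The dial is against its stop: torque is −0.64 N m, reached at 100° plus about 3° of pressing. Now back clockwise to four clicks (−83° commanded).

drive_tool --moves '[[[0,0,0],[0,0,-6],1],[[0,0,0],[0,0,-13],1],[[0,0,0],[0,0,-20],1],[[0,0,0],[0,0,-27],1],[[0,0,0],[0,0,-34],1],[[0,0,0],[0,0,-41],1],[[0,0,0],[0,0,-48],1],[[0,0,0],[0,0,-55],1],[[0,0,0],[0,0,-62],1],[[0,0,0],[0,0,-69],1],[[0,0,0],[0,0,-76],1],[[0,0,0],[0,0,-80],1]]'

```text
t: 5.35
tcp_pos: [0.5202, -0.3417, 0.2671]
orientation: [-1.571, -0.001, -1.217]
force: [-1.6, -2.0, 3.1]
grip_width: 0.145
```

drive_tool --moves '[[[0,0,0],[0,0,-3],1],[[0,0,0],[0,0,-3],1],[[0,0,0],[0,0,-3],1],[[0,0,0],[0,0,-3],1],[[0,0,0],[0,0,-3],1]]'

```text
t: 5.85
tcp_pos: [0.5202, -0.3418, 0.2671]
orientation: [-1.57, -0.001, -1.266]
force: [-1.3, -2.2, 4.4]
grip_width: 0.144
```

```bash
python3 st.py
```

```text
{'t': 5.85, 'joint_positions': array([-0.72 ,  0.442,  1.535,  0.   ,  1.163, -1.025]), 'tcp_pos': array([ 0.52 , -0.342,  0.267]), 'orientation': array([-1.570e+00, -1.000e-03, -1.266e+00]), 'force': array([-1.287, -2.178,  4.385]), 'wrist_torque': array([-0.322,  0.328,  0.01 ]), 'grip_width': 0.14360468531868503}
```

Torque about z is near 0 at the rest. I'll release, lift and look.

drive_tool --moves '[[[0,0,0],[0,0,0],-0.2],[[0,0,0],[0,0,0],-0.2],[[0,0,0],[0,0,0],-0.2],[[0,0,0],[0,0,0],-0.2],[[0,0,3],[0,0,0],-0.2],[[0,0,7],[0,0,0],1],[[0,0,11],[0,0,0],1],[[0,0,14],[0,0,0],1],[[0,0,14],[0,0,0],1]]'

```text
t: 6.8
tcp_pos: [0.5211, -0.3425, 0.4129]
orientation: [-1.565, -0.01, -1.267]
force: [-0.7, -0.6, -0.1]
grip_width: 0.27
```

```bash
python3 - <<'E'
from h import *
from workcell import r
s=r.observe();c=r.camera("wrist");cv2.imwrite("pics/w2.png",c["color"][:,:,::-1])
Rm=R.from_euler("xyz",s["orientation"]).as_matrix();T=np.eye(4);T[:3,:3]=Rm;T[:3,3]=s["tcp_pos"]
np.savez("wrist.npz",K=c["K"],T=np.linalg.inv(T@c["tool_from_camera"]))
print(s["t"],s["joint_positions"].round(2),s["tcp_pos"],s["orientation"])
E
```

```text
6.8 [-0.72  0.3   1.41  0.    1.42 -1.02] [ 0.52114878 -0.34252729  0.41289836] [-1.56460151 -0.00950541 -1.26691619]
```

View pics/w2.png

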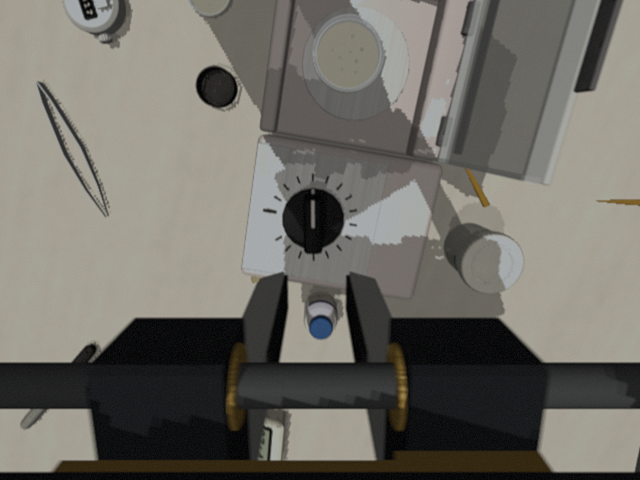

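The wrist picture shows the pointer straight up from (313,217), with the stop mark at (270,211) four marks anticlockwise. The dial is right. Now I'll work out the lid path.

```bash
cat > lid.py <<'E'
from h import *
yaw=np.radians(7.3);h=np.array([.592,-.208]);u=np.array([np.cos(yaw),np.sin(yaw)])
def tcp(xc,zc): # corner in (x rel. hinge, z) -> tcp world; block half 8 mm
    return np.array([*(h+u*(xc+.008)),zc+.199])
def C(a,r=.11): return (-r*np.cos(a)+.01*np.sin(a),.059+r*np.sin(a)+.01*np.cos(a))
if __name__=="__main__":
    p0=np.array([.52,-.342,.407])
    for n,c in (("above",(.04,.252)),("behind",(.04,.165)),("touch",(.010,.169))):print(n,((tcp(*c)-p0)*100).round(2))
    b=tcp(.04,.165)
    for a in np.arange(1.8,-.06,-.05):print(round(a,2),((tcp(*C(a))-b)*100).round(1).tolist())
E
python3 lid.py
```

```text
above [11.96 14.01  4.4 ]
behind [11.96 14.01 -4.3 ]
touch [ 8.99 13.63 -3.9 ]
1.8 [-0.5, -0.1, -0.1]
1.75 [-1.0, -0.1, 0.0]
1.7 [-1.6, -0.2, 0.2]
1.65 [-2.1, -0.3, 0.3]
1.6 [-2.7, -0.3, 0.4]
1.55 [-3.2, -0.4, 0.4]
1.5 [-3.7, -0.5, 0.4]
1.45 [-4.3, -0.6, 0.4]
1.4 [-4.8, -0.6, 0.4]
1.35 [-5.4, -0.7, 0.4]
1.3 [-5.9, -0.8, 0.3]
1.25 [-6.5, -0.8, 0.2]
1.2 [-7.0, -0.9, 0.0]
1.15 [-7.5, -1.0, -0.2]
1.1 [-8.0, -1.0, -0.3]
1.05 [-8.5, -1.1, -0.6]
1.0 [-9.0, -1.2, -0.8]
0.95 [-9.5, -1.2, -1.1]
0.9 [-10.0, -1.3, -1.4]
0.85 [-10.4, -1.3, -1.7]
0.8 [-10.9, -1.4, -2.0]
0.75 [-11.3, -1.4, -2.4]
0.7 [-11.7, -1.5, -2.7]
0.65 [-12.1, -1.5, -3.1]
0.6 [-12.4, -1.6, -3.6]
0.55 [-12.8, -1.6, -4.0]
0.5 [-13.1, -1.7, -4.4]
0.45 [-13.4, -1.7, -4.9]
0.4 [-13.6, -1.7, -5.4]
0.35 [-13.9, -1.8, -5.9]
0.3 [-14.1, -1.8, -6.4]
0.25 [-14.3, -1.8, -6.9]
0.2 [-14.5, -1.9, -7.4]
0.15 [-14.6, -1.9, -8.0]
0.1 [-14.7, -1.9, -8.5]
0.05 [-14.8, -1.9, -9.1]
-0.0 [-14.9, -1.9, -9.6]
-0.05 [-14.9, -1.9, -10.2]
```

```bash
python3 - <<'E'
from h import *
b=ray("scene",(215,240),0);print("base right corner",b)
for z in(.1,.15,.2,.25,.3):print(z,proj("scene",[[b[0],b[1],z]]).round(0),"top cam right edge",ray("top",(211,300),z).round(3),ray("top",(211,440),z).round(3))
E
```

```text
base right corner [ 0.50586788 -0.02580229  0.        ]
0.1 [[211. 192.]] top cam right edge [ 0.477 -0.085  0.1  ] [ 0.272 -0.085  0.1  ]
0.15 [[209. 166.]] top cam right edge [ 0.477 -0.096  0.15 ] [ 0.284 -0.096  0.15 ]
0.2 [[207. 138.]] top cam right edge [ 0.477 -0.108  0.2  ] [ 0.297 -0.108  0.2  ]
0.25 [[205. 109.]] top cam right edge [ 0.477 -0.119  0.25 ] [ 0.309 -0.119  0.25 ]
0.3 [[202.  79.]] top cam right edge [ 0.476 -0.131  0.3  ] [ 0.322 -0.131  0.3  ]
```

drive_tool --moves '[[[0,0,4.4],[0,0,8],1],[[0,0,4.4],[0,0,16],1],[[2,2.2,4.4],[0,0,24],1],[[4,4.5,4.4],[0,0,32],1],[[6,7,4.4],[0,0,40],1],[[8,9.4,4.4],[0,0,48],1],[[10,11.8,4.4],[0,0,56],1],[[12,14,4.4],[0,0,64],1],[[12,14,4.4],[0,0,72],1],[[12,14,4.4],[0,0,80],1],[[12,14,4.4],[0,0,80],1],[[12,14,4.4],[0,0,80],1]]'

```text
t: 8.05
tcp_pos: [0.6398, -0.2016, 0.4484]
orientation: [-1.569, 0.003, 0.126]
force: [0.2, -0.4, -0.4]
grip_width: 0.011
```

```bash
python3 - <<'E'
from workcell import r
import cv2
s=r.observe();print(s["t"],s["joint_positions"].round(2),s["tcp_pos"].round(4),s["orientation"].round(3),s["force"].round(1),s["grip_width"])
cv2.imwrite("pics/s3.png",r.camera("scene")["color"][:,:,::-1])
E
```

```text
8.05 [-0.43  0.38  1.23  0.    1.54 -2.13] [ 0.6398 -0.2016  0.4484] [-1.569  0.003  0.126] [ 0.2 -0.4 -0.4] 0.010777721603197577
```

View pics/s3.png

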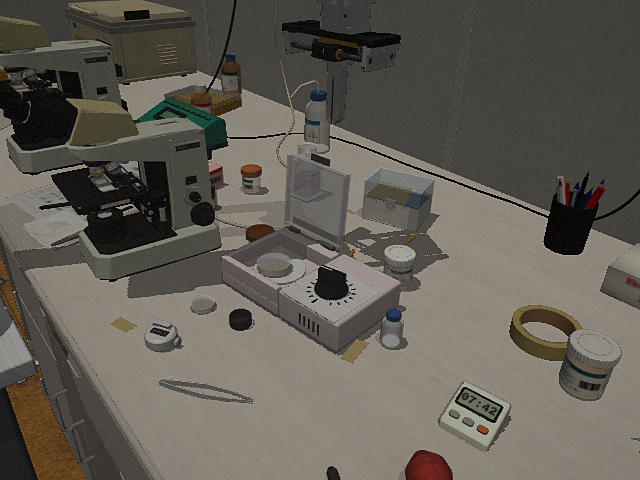

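The scene view shows the closed fingers (335,100) high behind the lid, whose free edge is at (290,153)–(350,175). The microscope is clear of the path by about 5 cm. Descending behind the lid.

drive_tool --moves '[[[0,0,-3],[0,0,0],1],[[0,0,-6],[0,0,0],1],[[0,0,-8.7],[0,0,0],1],[[0,0,-8.7],[0,0,0],1],[[-0.5,-0.1,-8.5],[0,0,0],1],[[-1,-0.1,-8.5],[0,0,0],1],[[-1.5,-0.2,-8.4],[0,0,0],1],[[-2,-0.3,-8.4],[0,0,0],1],[[-2.5,-0.3,-8.3],[0,0,0],1],[[-3,-0.4,-8.3],[0,0,0],1]]'

```text
t: 9.1
tcp_pos: [0.6099, -0.2058, 0.3688]
orientation: [-1.572, -0.002, 0.129]
force: [2.1, 0.1, 1.0]
grip_width: 0.002
```

drive_tool --moves '[[[-0.5,0,0],[0,0,0],1],[[-1,-0.1,0],[0,0,0],1],[[-1.5,-0.2,0],[0,0,0],1],[[-2,-0.3,0],[0,0,0],1],[[-2.5,-0.3,0],[0,0,0],1],[[-3,-0.4,-0.1],[0,0,0],1],[[-3.5,-0.5,-0.2],[0,0,0],1],[[-4,-0.5,-0.4],[0,0,0],1],[[-4.5,-0.6,-0.6],[0,0,0],1],[[-5,-0.6,-0.7],[0,0,0],1],[[-5.5,-0.7,-1],[0,0,0],1],[[-6,-0.8,-1.2],[0,0,0],1]]'

```text
t: 10.3
tcp_pos: [0.5495, -0.2138, 0.3553]
orientation: [-1.57, 0.0, 0.129]
force: [0.5, 0.8, 0.7]
grip_width: 0.005
```

```bash
python3 - <<'E'
from workcell import r
import cv2,numpy as np
s=r.observe();print(s["t"],s["tcp_pos"].round(4),s["orientation"].round(3),s["force"].round(1))
a=r.camera("scene")["color"][60:360,180:420,::-1];b=r.camera("top")["color"][150:350,220:440,::-1]
cv2.imwrite("pics/l4.png",np.hstack([cv2.resize(a,(400,500)),cv2.resize(b,(400,500))]))
E
```

```text
10.3 [ 0.5495 -0.2138  0.3553] [-1.57   0.     0.129] [0.5 0.8 0.7]
```

View pics/l4.png

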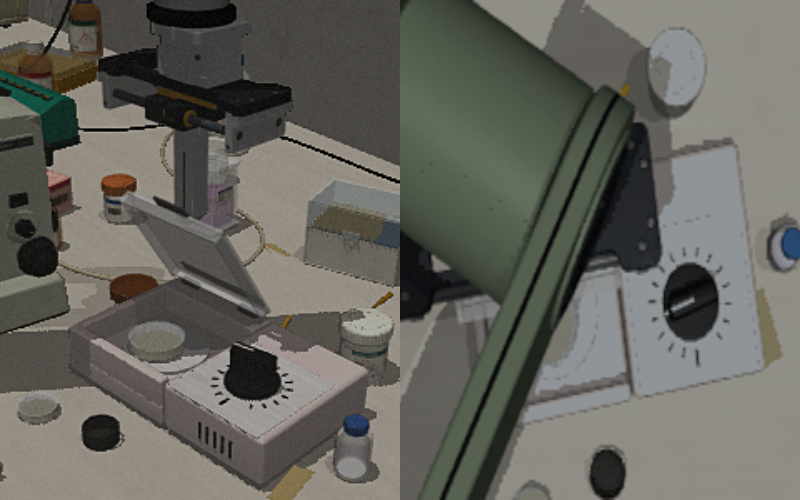

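The lid follows the fingers and is now at about 1 rad (its edge at crop (140,205) to (200,225)). The dial is unchanged and the dish is in place. Continuing along the arc.

drive_tool --moves '[[[-0.5,0,-0.3],[0,0,0],1],[[-1,-0.1,-0.6],[0,0,0],1],[[-1.4,-0.1,-0.9],[0,0,0],1],[[-1.9,-0.2,-1.2],[0,0,0],1],[[-2.3,-0.2,-1.6],[0,0,0],1],[[-2.7,-0.3,-1.9],[0,0,0],1],[[-3.1,-0.3,-2.3],[0,0,0],1],[[-3.4,-0.4,-2.8],[0,0,0],1],[[-3.8,-0.4,-3.2],[0,0,0],1],[[-4.1,-0.5,-3.6],[0,0,0],1],[[-4.4,-0.5,-4.1],[0,0,0],1]]'

```text
t: 11.5
tcp_pos: [0.5057, -0.2188, 0.3143]
orientation: [-1.571, 0.0, 0.129]
force: [-0.2, 0.2, 0.7]
grip_width: 0.004
```

drive_tool --moves '[[[-0.2,0,-0.5],[0,0,0],1],[[-0.5,-0.1,-1],[0,0,0],1],[[-0.7,-0.1,-1.5],[0,0,0],1],[[-0.9,-0.1,-2],[0,0,0],1],[[-1.1,-0.2,-2.5],[0,0,0],1],[[-1.2,-0.2,-3],[0,0,0],1],[[-1.3,-0.2,-3.4],[0,0,0],1],[[-1.4,-0.2,-3.8],[0,0,0],1],[[-1.4,-0.2,-4.2],[0,0,0],1],[[-1.4,-0.2,-4.4],[0,0,0],1],[[-1.4,-0.2,-4.6],[0,0,0],1],[[-1.4,-0.2,-4.6],[0,0,0],1]]'

```text
t: 12.7
tcp_pos: [0.4921, -0.2207, 0.2686]
orientation: [-1.571, -0.0, 0.129]
force: [0.4, 0.5, 0.2]
grip_width: 0.001
```

The tips are at z 0.0696 with no force yet. I'll press on in small steps.

drive_tool --moves '[[[0,0,-0.1],[0,0,0],1],[[0,0,-0.2],[0,0,0],1],[[0,0,-0.2],[0,0,0],1],[[0,0,-0.2],[0,0,0],1]]'

```text
t: 13.1
tcp_pos: [0.4922, -0.2207, 0.2683]
orientation: [-1.571, -0.0, 0.129]
force: [-3.2, 2.1, 9.4]
grip_width: 0.004
```

drive_tool --moves '[[[0,0,-0.1],[0,0,0],1],[[0,0,-0.1],[0,0,0],1],[[0,0,-0.1],[0,0,0],1]]'

```text
t: 13.4
tcp_pos: [0.4923, -0.2208, 0.2682]
orientation: [-1.571, -0.0, 0.13]
force: [-5.9, 2.7, 14.6]
grip_width: 0.007
```

The TCP stalls at 0.268 (tips at 0.069, the height of the lid's face when shut) while force climbs to 15 N. The lid is shut against its seat. Retreating and checking.

drive_tool --moves '[[[0,0,1],[0,0,0],1],[[0,0,4],[0,0,0],1],[[0,0,8],[0,0,0],1],[[0,0,12],[0,0,0],1],[[4,0,16],[0,0,0],1],[[8,0,18],[0,0,0],1],[[12,0,18],[0,0,0],1],[[16,0,18],[0,0,0],1],[[16,0,18],[0,0,0],1],[[16,0,18],[0,0,0],1]]'

```text
t: 14.4
tcp_pos: [0.6523, -0.2205, 0.4441]
orientation: [-1.57, 0.002, 0.13]
force: [-0.5, 0.1, 0.3]
grip_width: 0.005
```

```bash
python3 - <<'E'
from workcell import r
from h import *
s=r.observe();print(s["t"],s["tcp_pos"].round(4),s["force"].round(1))
a=r.camera("scene")["color"][200:360,200:440,::-1]
k=2.5;a=cv2.resize(a,None,fx=k*1.3,fy=k*1.3,interpolation=2);cv2.imwrite("pics/e5.png",a)
yaw=np.radians(7.3);h=np.array([.592,-.208]);u=np.array([np.cos(yaw),np.sin(yaw)]);v=np.array([-u[1],u[0]])
for an in(0,.04,.1):
  P=[[*(h+u*(-.132*np.cos(an)+.01*np.sin(an))+v*y),.059+.132*np.sin(an)+.01*np.cos(an)] for y in(.063,-.063)]
  print(an,((proj("scene",P)-[200,200])*k*1.3).round(0).tolist())
E
```

```text
14.4 [ 0.6523 -0.2205  0.4441] [-0.5  0.1  0.3]
0 [[85.0, 152.0], [261.0, 254.0]]
0.04 [[85.0, 142.0], [261.0, 244.0]]
0.1 [[86.0, 128.0], [263.0, 229.0]]
```

View pics/e5.png

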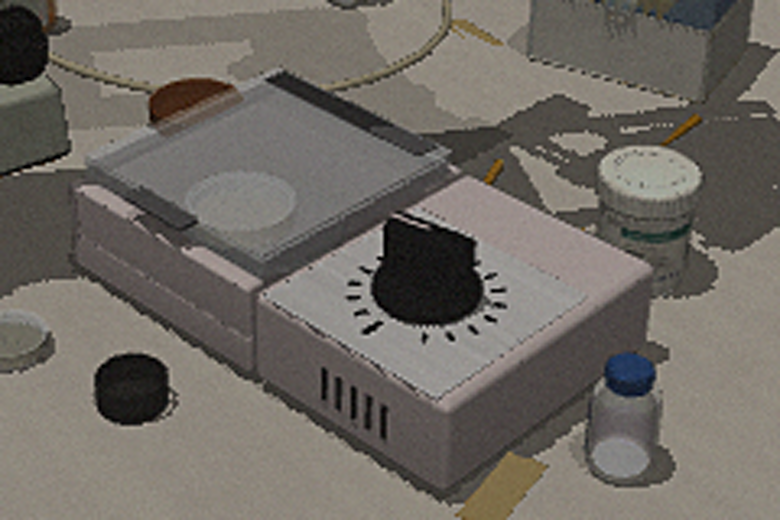

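The picture shows the lid shut: its front corners are at (88,155) and (263,258), against (85,152) and (261,254) predicted for 0 rad. The dish is on the platform (240,200), and the dial, jar and bottle are undisturbed.

```bash
python3 -c "
from workcell import r
print(r.job_done())"
```

```text
the job is handed in; nothing more can be done
None
```

The job is done and handed in at about 14.5 s of the 58 s allowed; the interface gives no verdict.

- **Dial:** I turned it from 5 clicks anticlockwise to its stop, where the wrist torque rose to 0.64 N m after about 100°. Then I turned it back 80° and let go. The wrist picture showed the pointer four marks from the stop mark.
- **Lid:** I pushed it shut from behind at about 0.5 rad/s, then pressed it down with up to 15 N. The fingertips stopped at 69 mm, the height of the lid's outer face when shut. In the last picture the lid's front corners match the shut position within a few pixels.
- **Dish, jar and bottle:** In the last picture the dish lay on its platform and the jar and bottle stood where they were. I judged this by eye and did not measure it.
- **Arm:** It was clear of everything, with wrist force near zero.

The top and wrist cameras disagreed by about 3–6 mm on the dial's position. I used a point between the two, and the grip closed with almost no side force. No check failed.

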